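# Lay a reagent bottle down in its tilt cradle

## Task

The larger amber reagent bottle, the one with the black cap that stands before the tilt cradle, is nearly empty and is to lie in the cradle so that a pipette can reach what is left. Using the fingertips only, push the bottle low down so that it slides upright along the bench between the cradle's rails until it stands home against the blue-grey backrest, then push its upper part away from the open mouth so that bottle and backrest tip over together, slowly and gently, all the way down onto the rubber rest, and leave the bottle lying there. Do not pinch or lift the bottle, do not let it fall over outside the cradle, and leave the other things on the bench alone.

Things in the scene. Friction and masses are not known exactly. Their poses are not given: they have to be found in the camera images.
- bottle: Amber bottle with black screw cap, upright and loose before the cradle's mouth: 95 mm tall, body 48 mm in diameter up to 66 mm, cap 27 mm in diameter above. 0.08 to 0.17 kg, centre of mass about 39 mm up. Pushed below about 32 mm above the bench it slides (friction about 0.6), much higher it topples. Origin: centre of its underside; z: its axis, toward the cap; round, its yaw means nothing.
- tilter: Fixed bare-metal base of the tilt cradle. Origin: bench point under the axis of a bottle standing home. x: level, from the open mouth to the rubber rest (slide in and tip along +x); y left, z up. Guide rails 12 mm high, inner faces at y = -31 and 31 mm, from x = -15 to 50 mm, flaring from x = -15 to a mouth 105 mm wide at -60. A black clamp knob reaches y = 53 mm at x = 29. Bottle stands on the bench itself.
- backrest (a joint): Tilt in rad: 0 upright, 1.309 (75 degrees) fully down, neck 15 degrees above level; starts at 0 to 0.08. Hinge axis level along the tilter's y. Its hinge has friction of about 0.2 N m: it stays, bottle and all, wherever it is left and never falls by itself; 2 to 4 N square to the bottle, 60 to 90 mm above its foot, moves it. The bottle may slip up to 8 mm down along it as it tips.
- backrest_hinge (a point): Centre of the backrest's hinge axis: 29 mm along the tilter's x from its origin and 6 mm above the bench. Does not move when the backrest tips.
- backrest_seat (a point): Point fixed in the backrest where the centre of the bottle's underside lies when home; at tilt 0 it is the tilter's origin. z along the trough (parallel to the bottle's axis), x from bottle into trough. The backrest is a blue-grey half-round trough round the far half of the bottle, 3 to 67 mm up, 1.5 mm play, with a half-round neck rest behind the cap 73 to 84 mm up; 5 mm overall behind the bottle.
- rubber_rest (a point): Top of the black rubber pad, 21 mm above the bench and 82 mm along the tilter's x from its origin, on a plate 5 mm thick that ends at x = 127 mm. The lowered backrest lies on it; the upper side of the bottle is then 50 to 70 mm above the bench.
- white_bottle: Bystander: white plastic bottle with blue cap, 55 mm wide, 125 mm tall. Origin: centre of its underside. Leave it alone.
- small_bottle: Bystander: small amber bottle with white cap, 36 mm wide, 75 mm tall. Origin: centre of its underside. Leave it alone.
- cup_red: Bystander: specimen cup with a red lid, 53 mm wide, 59 mm tall. Origin: centre of its underside. Leave it alone.
- cup_white: Bystander: specimen cup with a white lid, 53 mm wide, 59 mm tall. Origin: centre of its underside. Leave it alone.
- timer_1: Bystander: white bench timer, 62 x 62 x 22 mm. Origin: centre of its underside. Leave it alone.
- bulb: Bystander: red rubber pipette bulb lying down, 58 x 33 x 33 mm. Origin: centre of its underside. Leave it alone.

How it is judged:
By the outcome, as a careful person would: the job done as asked, in the order asked, and still so for the second after the job is handed in, with the robot touching nothing.
It also fails if it takes over 48 s, if anything falls off the work surface, if the arm or the gripper's body presses on something with over 40 N, if the wrist force passes 120 N, or if a joint passes its speed limit or range.

## Robot

A 6-joint arm with a two-finger parallel gripper is mounted at the origin on a cart in front of the work surface, level with it; the furniture and walls round the work are solid. World frame = base frame: x ahead of the robot, y to its left, z up, the work surface at z = 0. Lengths are in m, angles in rad, forces in N, time in s.
With the tool pointing down it reaches from about 0.25 to 0.725 m from the base axis. Payload 4 kg.
Tool frame: the origin (TCP) lies on the centre line of the jaws, within the pads' length; the fingertips stand 14 mm ahead of it and the grasp point (between the pads) lies 5 mm behind it; z points along the fingers, x is the direction in which the jaws open and shut, and the axes are right-handed (so a half turn about z gives the same grasp; the last joint's range is limited). The gripper opens to 85 mm and grips with 20 to 120 N. Pads are 22 mm wide; open, the fingers measure 114 mm over their backs; the gripper's body (76 mm by 85 mm) begins 54 mm behind the grasp point. The pads swing forward as they close: fully open they stand 13 mm farther back than shut.
Start: joints at [-1.303, 0.241, 0.005, 1.335, 0, 1.571], TCP at [0.132, -0.482, 0.245] pointing down, gripper open.
Joint ranges: [-2.72, 2.72], [-1.05, 1.87], [-1.09, 1.28], [-1.99, 2.15], [-1.42, 1.44], [-3.14, 3.14]. Speed limits (rad/s): [2.79, 2.79, 3.14, 3.14, 3.14, 3.14].

## Interface

Orientations are given as a unit quaternion [x, y, z, w].
In Python, from workcell import get_obs, optics, ticket gives the robot as it stands.
- The arm moves only by the shell command python3 -m inch 'ROWS'. ROWS is JSON, a list that holds one entry, the list of rows, each a list of 5 numbers: the finger opening in cm, from 0 to 8.54, then the shift along the tool's x, y, z in cm, then the turn about the tool's z in degrees. In form: [[[fingers, dx, dy, dz, roll], ...]]. A call has exactly 5 rows; each row is the pose to reach, as a shift and turn from the pose measured when the call began, along the tool's axes at that moment; what a row does not reach only later rows make up. A row lasts 1/8 s, in which the tool goes at most 62.5 mm and 10.7 degrees, less where a joint would pass 70% of its speed; a pose out of reach is approached as far as the arm can. A call with a gripper value outside its range is refused whole. The fingers move at their own pace and stop on an object; the grip force is fixed at half the most. Time passes only in rows, so rows that repeat a pose let the fingers close, or fill a call up. It gives the time, the measured TCP pose, the force and the opening at its end, in the units of the state.
- get_obs(): the state, without advancing time (a new reading comes with each control period).
- optics.camera(name): name is "scene" or "top" or "wrist"; returns (picture, depth): 480x640x3 uint8, red, green, blue; 480x640 float32, m along the optical axis (not along the pixel's ray), 0 where there is no reading.
- optics.camera_info(name): a dict with "vfov" (degrees; the focal length in pixels is half the picture's height over the tangent of half this angle, whatever the lens; pixels are square), "cx", "cy" (the principal point, pixels), "k1" (the pictures are not rectified: a ray, as slopes to the right and down, at radius r is drawn at 1 + k1 r^2 times it, then the intrinsics apply), "R" (3x3) and "t" (3): a world point X has camera coordinates R X + t. Camera axes: x right, y down, z forward; pixel columns grow to the right and rows downward; lengths in m; the calibration is good to about 2 mm. A picture is of the moment at which its call begins: read the wrist's pose just before it. camera_info takes no time and is no camera call; for the wrist camera it gives the pose at the moment of the call.
- ticket.job_done(): hands the job in, once; it reports no verdict.
The state is a dict: "clock": time; "joint_pos": joint angles; "joint_vel": joint speeds; "tau": joint torques, N m; "eef_pos": TCP position; "tool_rot": TCP orientation; "ft_force": force on the tool from outside, world axes, zero at the start; "ft_torque": the same for the moment, N m; "grip_width": finger opening in m.
Only numpy, scipy, OpenCV 4.12 (cv2) and the standard library are available. Lean on these libraries where they do the work, as an engineer would, in place of code of your own. Each camera call takes 0.05 s, during which the arm holds its last target.

## Working session

There is one attempt and no reset: what is moved stays moved. The work goes in short steps, Python scripts to look and compute and a shell command to move; the robot and the scene stay as the last step left them, time stands still between calls to the robot, and variables do not carry over. Pictures are saved under pics/ and viewed, and the job is handed in when it is done.

```bash
mkdir -p pics; ls
cat > h.py <<'E'
import numpy as np, cv2
from workcell import get_obs, optics, ticket
def K(name):
    i=optics.camera_info(name); f=240/np.tan(np.radians(i['vfov'])/2)
    return i,f,np.array(i['R']),np.array(i['t'])
def snap(name,fn):
    im,d=optics.camera(name); cv2.imwrite('pics/'+fn,cv2.cvtColor(im,cv2.COLOR_RGB2BGR)); return im,d
def ray(name,u,v):
    i,f,R,t=K(name)
    M=np.array([[f,0,i['cx']],[0,f,i['cy']],[0,0,1.]])
    p=cv2.undistortPoints(np.array([[[u,v]]],float),M,np.array([i['k1'],0,0,0,0]))[0,0]
    # undistort exact for pure k1
    return -R.T@t, R.T@np.array([p[0],p[1],1.])
def onplane(name,u,v,z):
    c,d=ray(name,u,v); return c+d*(z-c[2])/d[2]
def bydepth(name,u,v,dep):
    c,d=ray(name,u,v); return c+d*dep
def proj(name,X):
    i,f,R,t=K(name); c=R@np.array(X)+t; a=c[:2]/c[2]; a=a*(1+i['k1']*(a@a)); return a*f+[i['cx'],i['cy']]
E
python3 - <<'E'
from h import *
o=get_obs(); print({k:np.round(v,3).tolist() for k,v in o.items()})
for n in ('scene','top'):
    im,d=snap(n,n+'0.png'); i=optics.camera_info(n); print(n,{k:np.round(v,3).tolist() for k,v in i.items()}); np.savez('pics/%s0.npz'%n,im=im,d=d)
E
```

```text
pics
{'clock': 0.0, 'joint_pos': [-1.303, 0.241, 0.004, 1.335, -0.0, 1.571], 'joint_vel': [-0.001, -0.0, 0.001, -0.001, -0.001, 0.001], 'tau': [0.0, -37.232, 25.241, 0.017, 0.0, -0.0], 'eef_pos': [0.132, -0.482, 0.244], 'tool_rot': [0.795, -0.606, -0.001, -0.001], 'ft_force': [-0.14, 0.175, -1.103], 'ft_torque': [0.021, -0.052, 0.01], 'grip_width': 0.085}
scene {'vfov': 42.411, 'cx': 320.859, 'cy': 241.821, 'k1': -0.002, 'R': [[-0.716, -0.698, 0.022], [-0.471, 0.459, -0.753], [0.515, -0.549, -0.658]], 't': [0.406, 0.298, 1.091]}
top {'vfov': 42.615, 'cx': 322.863, 'cy': 237.562, 'k1': -0.021, 'R': [[0.004, -1.0, 0.006], [-0.998, -0.004, -0.065], [0.065, -0.006, -0.998]], 't': [-0.015, 0.547, 1.41]}
```

View pics/scene0.png

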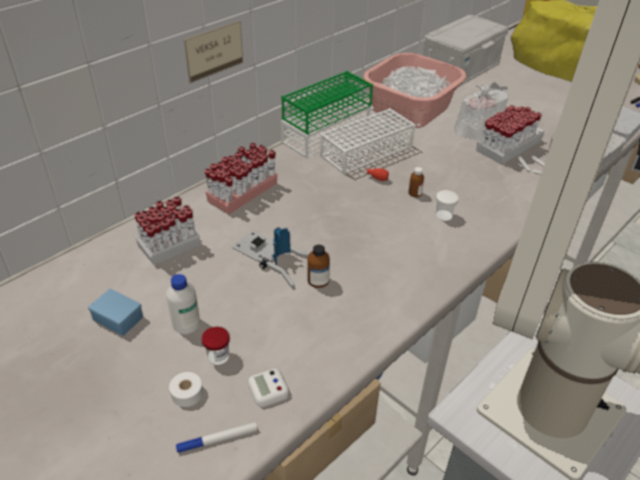

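View pics/top0.png

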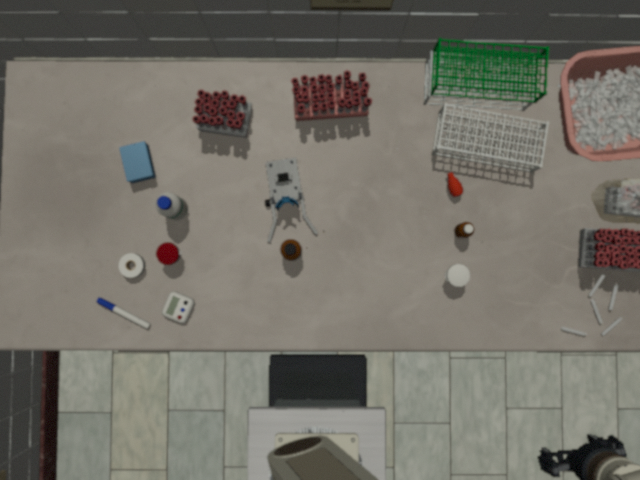

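The bottle is at top (291,250). The cradle's mouth tips are near (270,240) and (316,234), the trough near (288,200) and the pad near (283,178). I'll zoom in.

Run:
```python
import cv2
a=cv2.imread('pics/top0.png')[145:275,230:350]; b=cv2.imread('pics/scene0.png')[215:305,220:340]
cv2.imwrite('pics/z1.png',cv2.resize(a,None,fx=4.5,fy=4.5,interpolation=cv2.INTER_CUBIC)); cv2.imwrite('pics/z2.png',cv2.resize(b,None,fx=6,fy=6,interpolation=cv2.INTER_CUBIC))
```

```text
(no output)
```

View pics/z1.png

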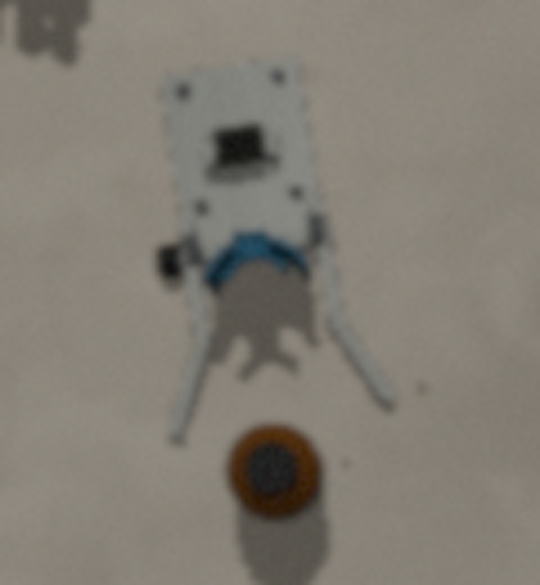

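View pics/z2.png

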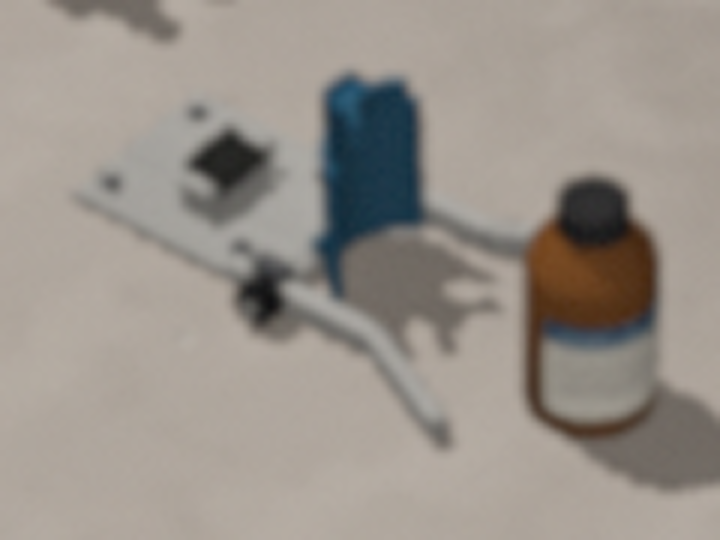

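Run:
```python
from h import *
def P(U,V,z): return onplane('top',(U+.5)/4.5-.5+230,(V+.5)/4.5-.5+145,z)
pts=dict(pl=(165,75,.005),pr=(300,60,.005),b1=(183,91,.006),b2=(278,76,.006),b3=(201,208,.006),b4=(295,192,.006),pad=(238,146,.021),tl=(178,436,.012),tr=(390,403,.012),bl=(203,318,.012),br=(333,312,.012),cap=(272,468,.095),body=(275,472,.06))
R={}
for k,v in pts.items(): R[k]=P(*v); print(k,np.round(R[k]*1000,1))
ax=(R['b1']+R['b2'])-(R['b3']+R['b4']); print('axis bolts',np.degrees(np.arctan2(ax[1],ax[0])))
for a,b in(('pl','pr'),('b1','b2'),('b3','b4'),('tl','tr')):
    d=R[a]-R[b]; print(a,b,np.degrees(np.arctan2(-d[0],d[1])),(R[a]+R[b])[:2]*500)
im,d=optics.camera('top')
# depth checks
for n,u,v in(('cap',291,249),('pad',283,177),('bench',250,260)): print(n,np.round(bydepth('top',u,v,d[v,u])*1000,1))
# scene camera cap
U,V=594,192; c=onplane('scene',(U+.5)/6-.5+220,(V+.5)/6-.5+215,.095);print('cap scene',c)
h=cv2.cvtColor(im,cv2.COLOR_RGB2HSV)
m=(h[...,0]<18)&(h[...,1]>130)&(h[...,2]>40); m[:230]=0;m[:,:270]=0;m[:,315:]=0;m[270:]=0
ys,xs=np.nonzero(m); print(xs.min(),xs.max(),ys.min(),ys.max())
```

```text
pl [727.3 121.    5. ]
pr [735.6  50.2   5. ]
b1 [718.7 111.4   6. ]
b2 [726.9  61.7   6. ]
b3 [657.  101.4   6. ]
b4 [665.6  52.4   6. ]
pad [687.3  81.4  21. ]
tl [537.3 111.8  12. ]
tr [554.9   2.2  12. ]
bl [598.7  99.4  12. ]
br [602.1  32.   12. ]
cap [517.   59.1  95. ]
body [516.7  59.3  60. ]
axis bolts 8.926660013104406
pl pr 6.666798978072527 [731.45737316  85.61696873]
b1 b2 9.325878424657297 [722.78054459  86.53340924]
b3 b4 9.984189986271844 [661.30819934  76.87778992]
tl tr 9.100678936748723 [546.07953836  56.99844195]
cap [516.1  57.   96. ]
pad [687.1  80.1  23.2]
bench [494.5 157.8  -4.6]
cap scene [0.51783817 0.06040663 0.095     ]
282 300 240 259
```

```bash
python3 -m inch '[[[2.4,-4,-4.2,0,0],[2.4,-8.2,-8.7,0,0],[2.4,-12.5,-13.3,0,0],[2.4,-16.8,-18,0,0],[2.4,-21,-22.4,0,0]]]'; python3 -c "
from h import *
print(get_obs()['joint_pos'],get_obs()['tool_rot'])"
```

```text
clock: 0.78
eef_pos: [0.2932, -0.2182, 0.2449]
tool_rot: [0.795, -0.607, -0.0, -0.001]
ft_force: [2.4, -0.8, -1.3]
grip_width: 0.0242
[-6.40715001e-01 -2.67970646e-02 -3.00230382e-01  1.29806534e+00
  1.15994199e-03  2.23387063e+00] [ 7.94935448e-01 -6.06693641e-01 -3.57624866e-04 -5.76008887e-04]
```

```bash
python3 -m inch '[[[2.4,-4.3,-4.6,0,1],[2.4,-8.6,-9.2,0,2],[2.4,-12.9,-13.8,0,3],[2.4,-17.2,-18.4,0,4],[2.4,-21.5,-23,0,4]]]'
python3 - <<'E'
from h import *
print(get_obs()['joint_pos'])
im,d=snap('wrist','w1.png'); print(get_obs()['eef_pos'])
E
```

```text
clock: 1.4
eef_pos: [0.4569, 0.0483, 0.2452]
tool_rot: [0.773, -0.634, -0.0, -0.0]
ft_force: [0.8, -0.9, -0.2]
grip_width: 0.0241
[ 1.04849801e-01  1.60001960e-01 -9.64863068e-02  1.31382423e+00
  9.10915574e-04  3.04881409e+00]
[0.46067651 0.05444263 0.24482201]
```

View pics/w1.png

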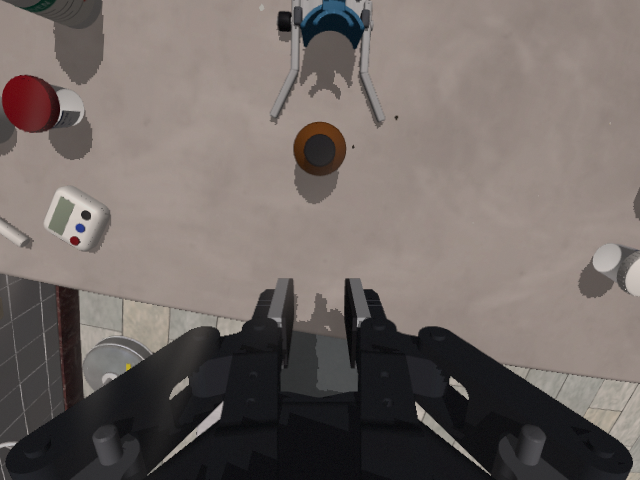

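The wrist picture shows the cap at (320,150), midway between the fingertips. The rail tips are at (275,117) and (381,121), and the bends at (295,70) and (366,72). I'll refine the positions from these.

Run:
```python
from h import *
R={}
for n,u,v,z in(('cap',320,150,.095),('tl',274,117,.012),('tr',381,121,.012),('bl',295,70,.012),('br',366,72,.012),('knob',284,21,.008)):
    R[n]=onplane('wrist',u,v,z); print(n,np.round(R[n][:2]*1000,1))
m1=(R['tl']+R['tr'])/2; m2=(R['bl']+R['br'])/2; print(m1,m2,[np.degrees(np.arctan2(-(R[a]-R[b])[0],(R[a]-R[b])[1])) for a,b in(('tl','tr'),('bl','br'))])
o=get_obs(); q=o['tool_rot']; from scipy.spatial.transform import Rotation as Q
print(Q.from_quat(q).as_matrix().round(3),o['eef_pos'])
```

```text
cap [519.5  66.8]
tl [539.  119.6]
tr [557.6  10.5]
bl [587.7 106.7]
br [600.2  36.8]
knob [630.6 126.2]
[0.5482992  0.06505164 0.012     ] [0.59395293 0.07176085 0.012     ] [np.float64(9.664947013855715), np.float64(10.214998207521035)]
[[ 0.203 -0.979  0.004]
 [-0.979 -0.203  0.007]
 [-0.006 -0.005 -1.   ]] [0.46067651 0.05444263 0.24482201]
```

Run:
```python
from h import *
i,f,R,t=K('wrist'); c=-R.T@t; o=get_obs(); print(c-o['eef_pos'],R[2],o['eef_pos'],o['joint_vel'])
```

```text
[0.07089101 0.01419518 0.12860661] [-0.28174789 -0.05210466 -0.95807266] [0.46067651 0.05444263 0.24482201] [-0.09265838 -0.04925465 -0.07363918  0.0214218  -0.05434712 -0.16922748]
```

```bash
python3 -m inch '[[[2.4,0.3,1.0,-0.0,0],[2.4,0.6,1.5,4,0],[2.4,0.6,1.5,9,0],[2.4,0.6,1.5,13,0],[2.4,0.6,1.5,13,0]]]'
python3 - <<'E'
from h import *
print(get_obs()['eef_pos'],get_obs()['joint_pos'][5])
im,d=snap('wrist','w2.png');
E
```

```text
clock: 2.08
eef_pos: [0.4438, 0.0449, 0.1123]
tool_rot: [0.775, -0.632, -0.004, -0.001]
ft_force: [0.7, -0.2, 0.1]
grip_width: 0.0238
[0.44376517 0.04492153 0.11226323] 3.0363031246552614
```

View pics/w2.png

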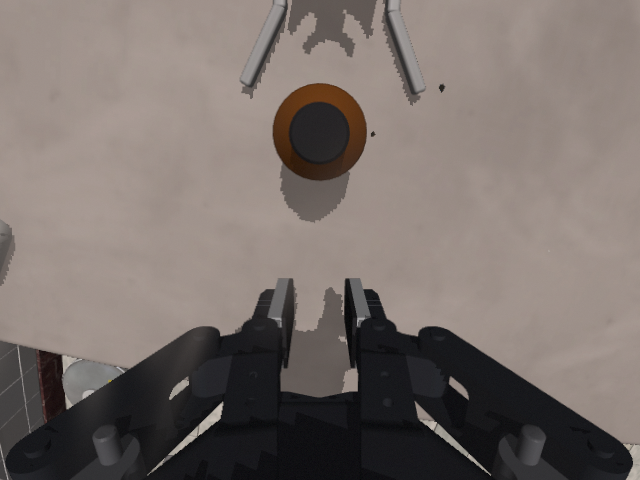

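```bash
python3 -m inch '[[[2.4,0,0,3,0],[2.4,0,0,6,0],[2.4,0,0,7.2,0],[2.4,0,0,7.2,0],[2.4,0,0,7.2,0]]]'
python3 - <<'E'
from h import *
from scipy.spatial.transform import Rotation as Q
o=get_obs();print(o['eef_pos'],o['joint_pos'][5],o['ft_force']); M=Q.from_quat(o['tool_rot']).as_matrix()
print(M.T@(np.array([.5173,.060,.04])-o['eef_pos'])*100,M.round(3))
im,d=snap('wrist','w3.png');
E
```

```text
clock: 2.75
eef_pos: [0.4473, 0.0457, 0.0438]
tool_rot: [0.775, -0.632, -0.001, -0.003]
ft_force: [-0.6, 0.3, 0.7]
grip_width: 0.0245
[0.4473073  0.04574197 0.04381361] 3.037270680441709 [-0.61026003  0.34310834  0.66612069]
[ 0.01148771 -7.14131284  0.4118864 ] [[ 0.201 -0.98   0.003]
 [-0.98  -0.201  0.007]
 [-0.006 -0.004 -1.   ]]
```

View pics/w3.png

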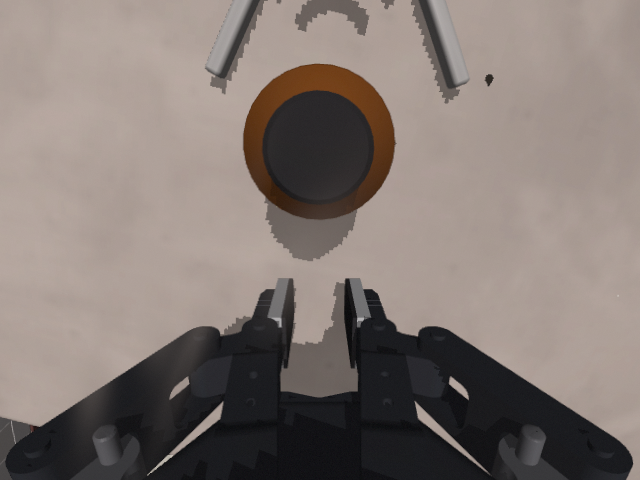

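```bash
python3 -m inch '[[[2.4,0,-0.8,0.3,0],[2.4,0,-1.6,0.4,0],[2.4,0,-2.4,0.4,0],[2.4,0,-3,0.4,0],[2.4,0,-3.3,0.4,0]]]'
python3 - <<'E'
from h import *
o=get_obs();print(o['eef_pos'],o['joint_pos'][5],o['ft_force'])
im,d=snap('wrist','w4.png');
E
```

```text
clock: 3.42
eef_pos: [0.48, 0.0526, 0.0398]
tool_rot: [0.775, -0.632, -0.001, -0.003]
ft_force: [-0.2, -0.7, -0.1]
grip_width: 0.0238
[0.48004302 0.05257235 0.03976613] 3.0445279686236297 [-0.20197332 -0.67217311 -0.10472854]
```

View pics/w4.png

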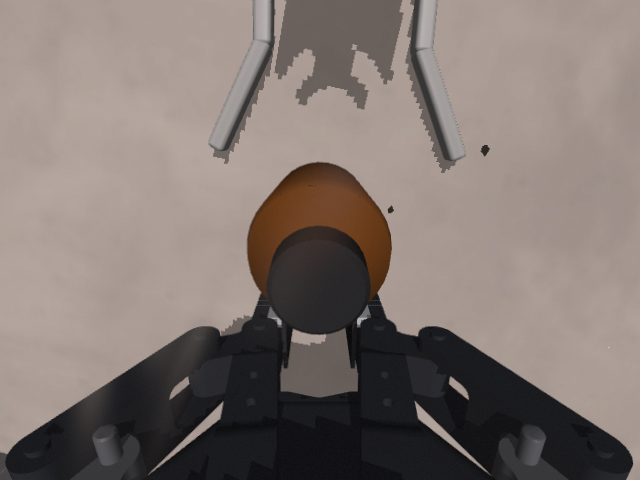

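```bash
python3 -m inch '[[[2.4,0.05,-0.5,0,0],[2.4,0.1,-1.0,0,0],[2.4,0.15,-1.5,0,0],[2.4,0.25,-2.0,0,0],[2.4,0.3,-2.5,0,0]]]'
python3 - <<'E'
from h import *
o=get_obs();print(o['eef_pos'],o['joint_pos'][5],o['ft_force'],o['grip_width'])
im,d=snap('wrist','w5.png');
E
```

```text
clock: 4.1
eef_pos: [0.5057, 0.0547, 0.0399]
tool_rot: [0.775, -0.632, -0.001, -0.004]
ft_force: [-0.7, -0.6, -0.6]
grip_width: 0.0241
[0.50567764 0.05467004 0.0398719 ] 3.0434361394896876 [-0.65783633 -0.6197823  -0.63388738] 0.02408619909798967
```

View pics/w5.png

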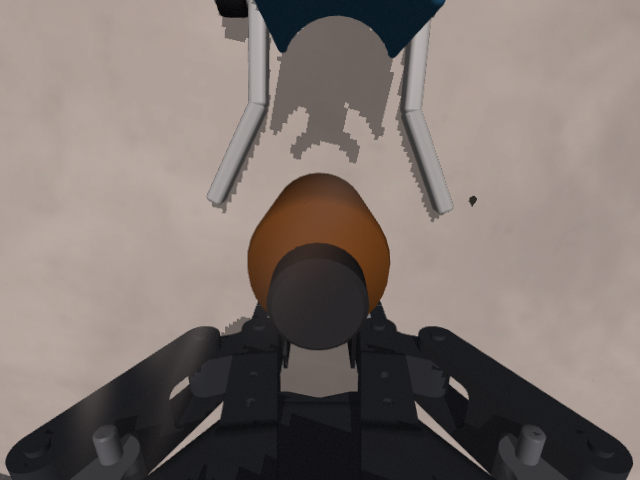

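```bash
python3 -m inch '[[[2.4,0.1,-0.5,0,0],[2.4,0.2,-1.0,0,0],[2.4,0.25,-1.5,0,0],[2.4,0.3,-2.0,0,0],[2.4,0.4,-2.5,0,0]]]';  python3 -m inch '[[[2.4,0.1,-0.5,0,0],[2.4,0.15,-1.0,0,0],[2.4,0.2,-1.5,0,0],[2.4,0.25,-2.0,0,0],[2.4,0.25,-2.0,0,0]]]'
python3 - <<'E'
from h import *
o=get_obs();print(o['eef_pos'],o['joint_pos'][5],o['ft_force'],o['grip_width'])
im,d=snap('wrist','w6.png'); snap('scene','s6.png')
a=cv2.imread('pics/s6.png')[180:310,200:370];cv2.imwrite('pics/s6z.png',cv2.resize(a,None,fx=4,fy=4))
E
```

```text
clock: 4.78
eef_pos: [0.5322, 0.0559, 0.0401]
tool_rot: [0.775, -0.632, -0.0, -0.004]
ft_force: [-0.8, 0.6, 0.7]
grip_width: 0.024
clock: 5.4
eef_pos: [0.5529, 0.0576, 0.0403]
tool_rot: [0.775, -0.632, -0.0, -0.004]
ft_force: [-1.1, 0.5, -0.1]
grip_width: 0.0242
[0.55292157 0.05756887 0.04027104] 3.039718921771677 [-1.05494528  0.5490132  -0.11923054] 0.02418949239371497
```

View pics/w6.png

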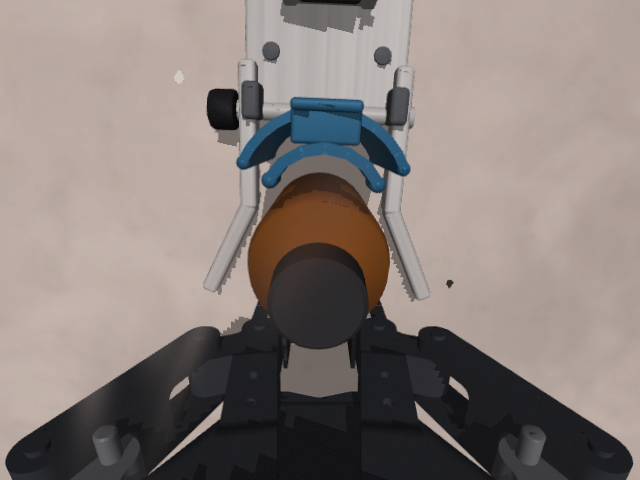

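View pics/s6z.png

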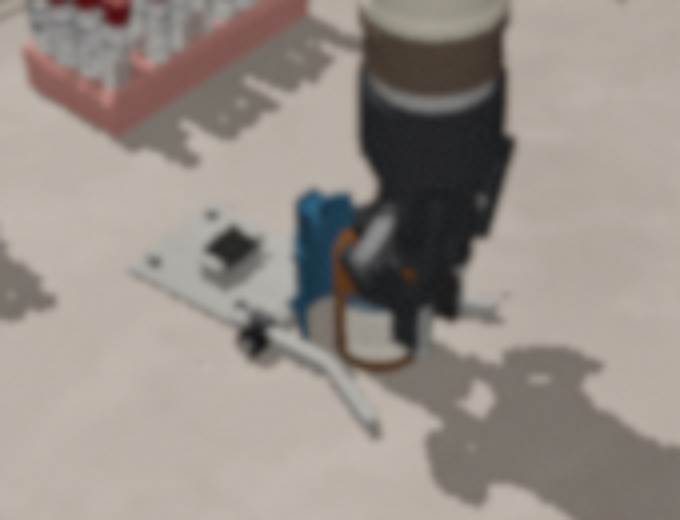

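The bottle is upright and centred at about 319 px, against a trough centre of about 324 px, with roughly 22 mm still to go. I'll push on slowly.

```bash
python3 -m inch '[[[2.4,0.05,-0.4,0,0],[2.4,0.1,-0.8,0,0],[2.4,0.15,-1.2,0,0],[2.4,0.15,-1.6,0,0],[2.4,0.15,-1.9,0,0]]]'
python3 - <<'E'
from h import *
o=get_obs();print(o['eef_pos'],o['joint_pos'][5],o['ft_force'],o['grip_width'])
im,d=snap('wrist','w7.png')
o=get_obs();print(o['eef_pos'],o['ft_force'])
E
```

```text
clock: 6.12
eef_pos: [0.5718, 0.0599, 0.0403]
tool_rot: [0.775, -0.632, -0.0, -0.004]
ft_force: [-1.1, 0.1, 0.4]
grip_width: 0.0238
[0.57178178 0.05990565 0.04032757] 3.0404908017797827 [-1.0963107   0.10695389  0.37201109] 0.02379433655368466
[0.57218881 0.05999762 0.04037616] [-1.49665822 -0.36923735  0.07316149]
```

View pics/w7.png

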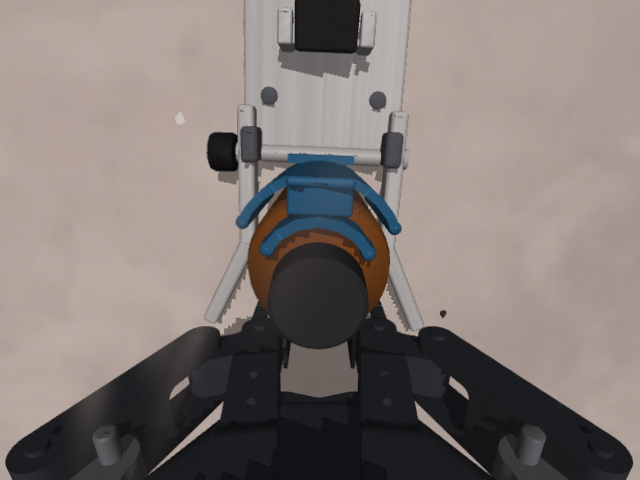

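```bash
python3 -m inch '[[[2.4,0,-0.1,0,0],[2.4,0,-0.2,0,0],[2.4,0,-0.3,0,0],[2.4,0,-0.35,0,0],[2.4,0,-0.4,0,0]]]'
python3 - <<'E'
from h import *
im,d=snap('wrist','w8.png')
o=get_obs();print(o['eef_pos'],o['ft_force'])
a=im[150:350,200:440];cv2.imwrite('pics/w8z.png',cv2.cvtColor(cv2.resize(a,None,fx=3,fy=3),4))
E
```

```text
clock: 6.8
eef_pos: [0.5754, 0.0608, 0.0402]
tool_rot: [0.775, -0.632, -0.001, -0.004]
ft_force: [-2.9, 0.0, 2.2]
grip_width: 0.0241
[0.57539889 0.06077989 0.04027731] [-3.46700277 -0.45340321  1.18616974]
```

View pics/w8z.png

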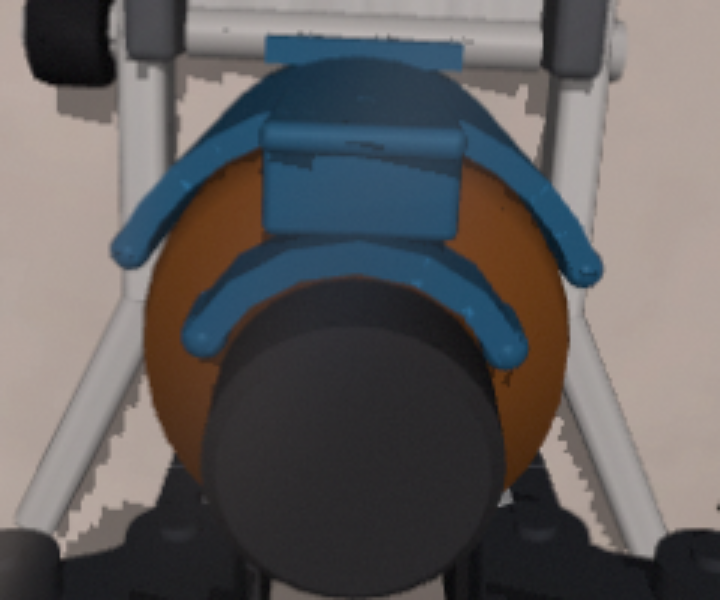

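```bash
python3 -m inch '[[[2.4,0,-0.05,0,0],[2.4,0,-0.1,0,0],[2.4,0,-0.15,0,0],[2.4,0,-0.2,0,0],[2.4,0,-0.2,0,0]]]'
python3 - <<'E'
from h import *
im,d=snap('wrist','w9.png')
o=get_obs();print(o['eef_pos'],o['ft_force'],o['ft_torque'])
a=im[150:350,200:440];cv2.imwrite('pics/w9z.png',cv2.cvtColor(cv2.resize(a,None,fx=3,fy=3),4))
E
```

```text
clock: 7.48
eef_pos: [0.5756, 0.0609, 0.0402]
tool_rot: [0.775, -0.632, -0.002, -0.003]
ft_force: [-8.1, -1.1, 4.5]
grip_width: 0.0241
[0.57561144 0.06087485 0.04021025] [-7.65057907 -1.04723287  4.85962165] [-0.21041036  1.41698546  0.02075413]
```

View pics/w9z.png

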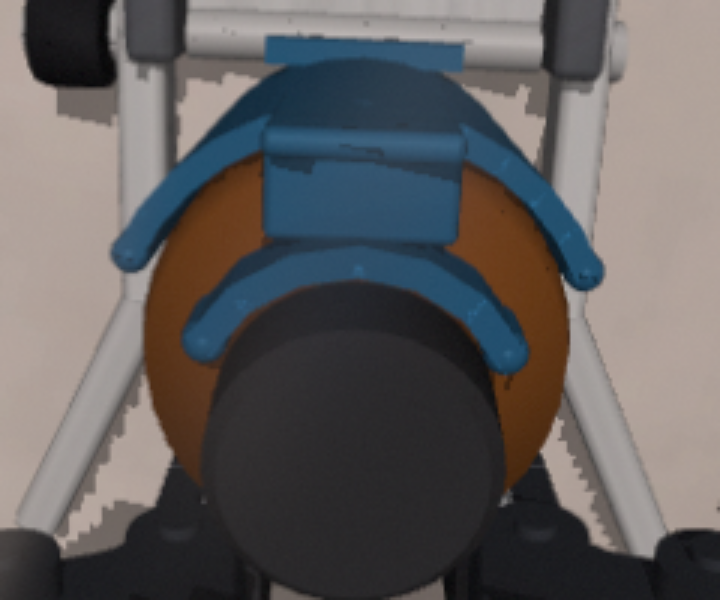

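Home: the arm stopped with 8 N against it and the bottle is upright in the trough. I'll back off, close the fingers and raise them.

```bash
python3 -m inch '[[[2.4,0,0.5,0,0],[2.4,-0.05,1.5,0,0],[2.4,-0.1,3.5,0,0],[0,-0.1,3.5,-2,0],[0,-0.1,3.5,-3.4,0]]]'; python3 -m inch '[[[0,0,0,0,0],[0,0,0,0,0],[0,0,0,0,0],[0,0,0,0,0],[0,0,0,0,0]]]'
python3 - <<'E'
from h import *
from scipy.spatial.transform import Rotation as Q
o=get_obs();print(o['eef_pos'],o['ft_force'],o['grip_width'],o['joint_pos'][5])
M=Q.from_quat(o['tool_rot']).as_matrix(); O=np.array([.6068,.0673,0]); a=np.radians(9.5)
for th in range(0,76,15):
    t=np.radians(th);h=62; X=29-53*np.cos(t)+(h-6)*np.sin(t); Z=6+53*np.sin(t)+(h-6)*np.cos(t)
    T=O+np.array([np.cos(a),np.sin(a),0])*(X-11)/1000+[0,0,(Z+14)/1000]; print(th,round(X),round(Z),T.round(4),(M.T@(T-o['eef_pos'])*100).round(2))
im,d=snap('wrist','w10.png');snap('scene','s10.png')
a=cv2.imread('pics/s10.png')[180:310,200:370];cv2.imwrite('pics/s10z.png',cv2.resize(a,None,fx=4,fy=4))
E
```

```text
clock: 8.15
eef_pos: [0.5415, 0.0546, 0.0752]
tool_rot: [0.775, -0.632, -0.001, -0.003]
ft_force: [0.5, 0.8, -0.5]
grip_width: -0.0001
clock: 8.78
eef_pos: [0.5413, 0.0546, 0.0748]
tool_rot: [0.775, -0.632, -0.001, -0.003]
ft_force: [0.1, -0.9, 0.5]
grip_width: 0.0001
[0.54131295 0.05459672 0.07475344] [ 0.05627748 -0.94101832  0.46112502] 6.717173124707458e-05 3.0365590998706327
0 -24 62 [0.5723 0.0615 0.076 ] [-0.06 -3.17 -0.11]
15 -8 74 [0.5884 0.0642 0.0878] [-0.   -4.81 -1.29]
30 11 81 [0.6069 0.0673 0.095 ] [ 0.06 -6.69 -2.  ]
45 31 83 [0.6266 0.0706 0.0971] [ 0.13 -8.69 -2.21]
60 51 80 [0.6462 0.0739 0.0939] [  0.21 -10.67  -1.88]
75 69 72 [0.6644 0.0769 0.0857] [  0.28 -12.51  -1.06]
```

View pics/w10.png

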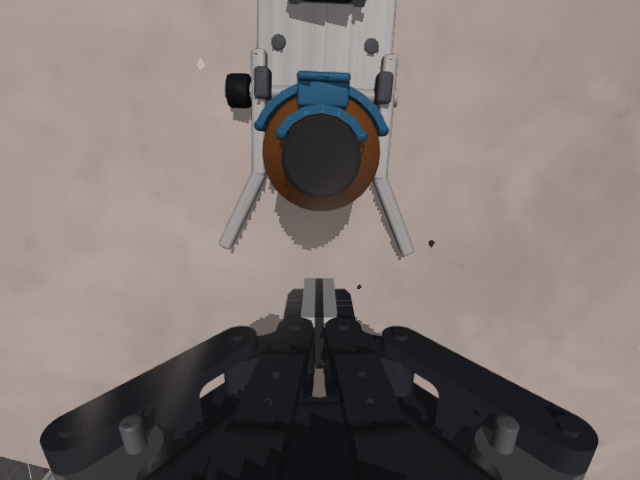

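View pics/s10z.png

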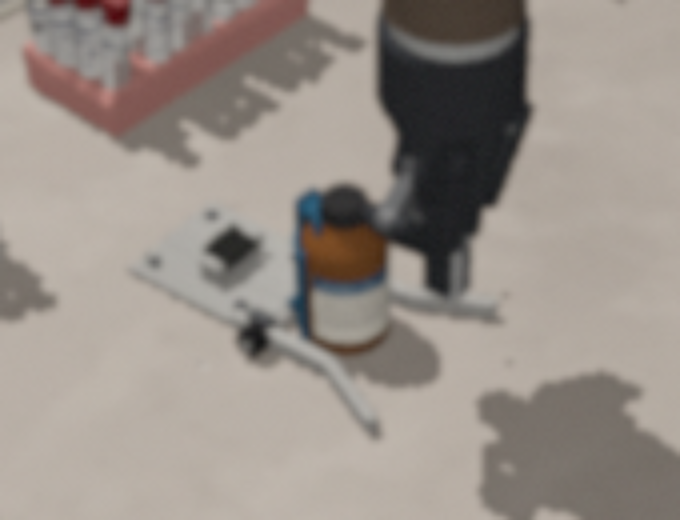

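```bash
python3 -m inch '[[[0,0,-1,0,0],[0,0,-2,-0.1,0],[0,0,-2.6,-0.1,0],[0,-0.05,-3.0,-0.1,0],[0,-0.05,-3.3,-0.2,0]]]'; python3 -m inch '[[[0,0,-0.2,-0.15,0],[0,0,-0.4,-0.3,0],[0,0,-0.6,-0.45,0],[0,0,-0.8,-0.6,0],[0,0,-1.0,-0.75,0]]]'
python3 - <<'E'
from h import *
im,d=snap('wrist','w11.png')
o=get_obs();print(o['eef_pos'],o['ft_force'])
E
```

```text
clock: 9.5
eef_pos: [0.5726, 0.0617, 0.0765]
tool_rot: [0.775, -0.632, -0.002, -0.002]
ft_force: [-4.0, -0.5, -0.4]
grip_width: 0.0005
clock: 10.12
eef_pos: [0.5827, 0.0636, 0.0843]
tool_rot: [0.775, -0.632, -0.002, -0.002]
ft_force: [-2.9, -0.9, -1.3]
grip_width: -0.0001
[0.58312626 0.06372445 0.08448613] [-1.32438607 -1.18841715 -0.89172619]
```

View pics/w11.png

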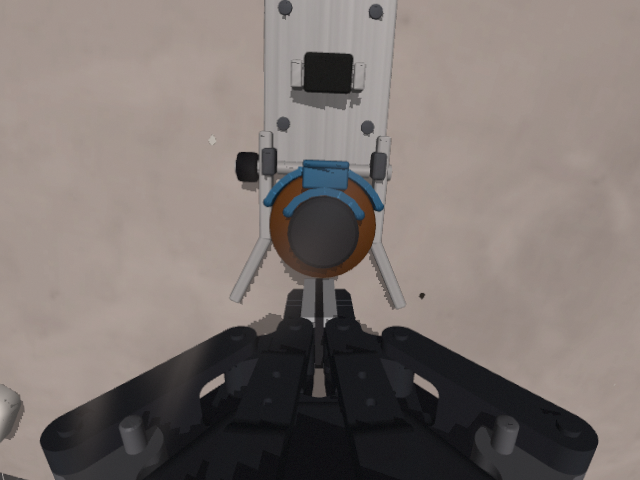

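```bash
python3 -m inch '[[[0,0,-0.3,-0.1,0],[0,0,-0.6,-0.25,0],[0,0,-0.9,-0.4,0],[0,0.05,-1.2,-0.5,0],[0,0.05,-1.6,-0.65,0]]]'
python3 - <<'E'
from h import *
im,d=snap('scene','s12.png')
a=im[180:310,200:370];cv2.imwrite('pics/s12z.png',cv2.cvtColor(cv2.resize(a,None,fx=4,fy=4),4))
im,d=snap('wrist','w12.png')
o=get_obs();print(o['eef_pos'],o['ft_force'])
E
```

```text
clock: 10.8
eef_pos: [0.5994, 0.0665, 0.0916]
tool_rot: [0.775, -0.632, -0.001, -0.003]
ft_force: [-3.5, -2.5, 2.4]
grip_width: 0.0002
[0.60014387 0.06660294 0.09173542] [-3.34247287 -0.5621295   4.63180925]
```

View pics/s12z.png

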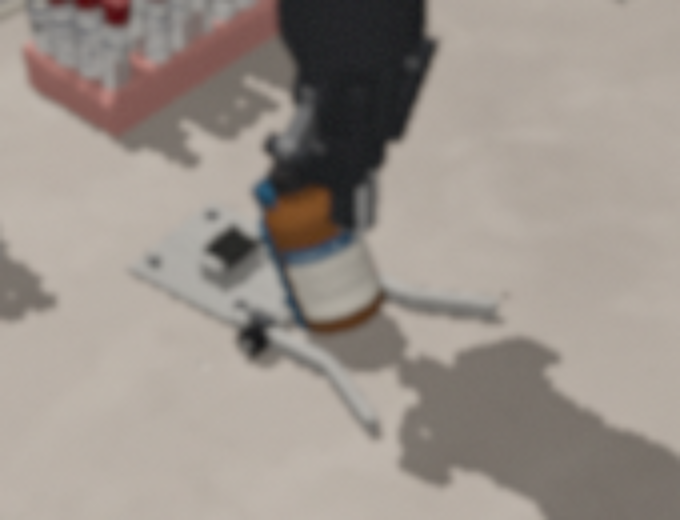

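View pics/w12.png

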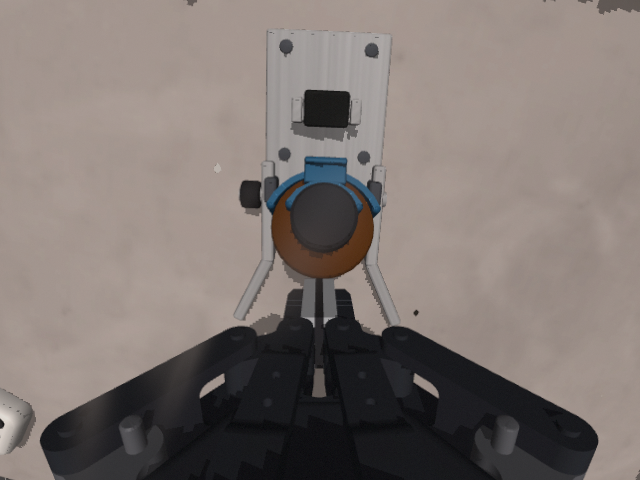

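```bash
python3 -m inch '[[[0,0,-0.3,-0.15,0],[0,0,-0.6,-0.3,0],[0,0,-0.9,-0.4,0],[0,0.05,-1.2,-0.5,0],[0,0.05,-1.5,-0.5,0]]]'; python3 -m inch '[[[0,0,-0.3,-0.05,0],[0,0,-0.6,-0.1,0],[0,0,-0.9,-0.1,0],[0,0.05,-1.2,-0.1,0],[0,0.05,-1.5,-0.05,0]]]';python3 - <<'E'
from h import *
im,d=snap('scene','s13.png')
a=im[180:310,200:370];cv2.imwrite('pics/s13z.png',cv2.cvtColor(cv2.resize(a,None,fx=4,fy=4),4))
im,d=snap('wrist','w13.png')
o=get_obs();print(o['eef_pos'],o['ft_force'])
E
```

```text
clock: 11.52
eef_pos: [0.6153, 0.0693, 0.097]
tool_rot: [0.775, -0.632, -0.001, -0.004]
ft_force: [-2.0, -0.5, 1.6]
grip_width: -0.0
clock: 12.15
eef_pos: [0.6307, 0.072, 0.0979]
tool_rot: [0.775, -0.632, -0.001, -0.004]
ft_force: [-1.6, -0.5, 2.0]
grip_width: -0.0002
[0.63100296 0.07199875 0.09793038] [-1.01380456 -0.14609756  1.17191473]
```

View pics/s13z.png

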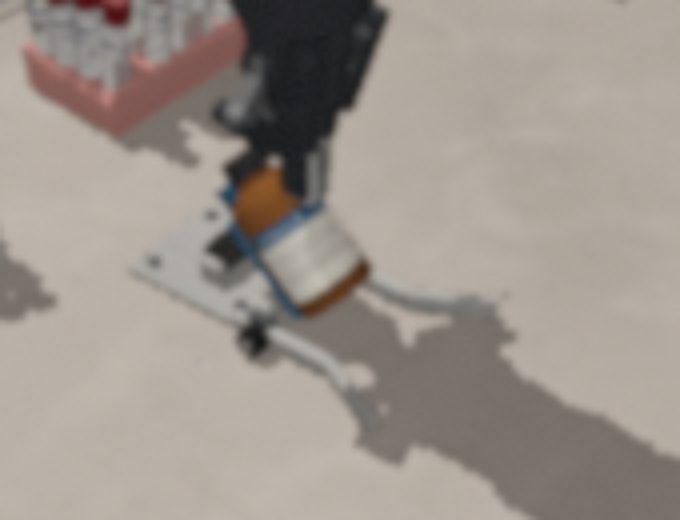

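View pics/w13.png

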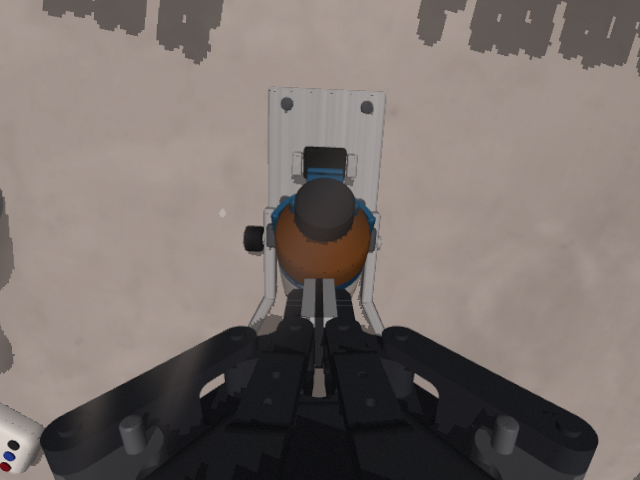

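Tilt is about 45° and the bottle sits well in the trough. I'll continue along the arc.

```bash
python3 -m inch '[[[0,0,-0.3,0.05,0],[0,0,-0.6,0.15,0],[0,0,-0.9,0.2,0],[0,0.05,-1.2,0.3,0],[0,0.05,-1.5,0.4,0]]]'
python3 - <<'E'
from h import *
im,d=snap('scene','s14.png')
a=im[180:310,200:370];cv2.imwrite('pics/s14z.png',cv2.cvtColor(cv2.resize(a,None,fx=4,fy=4),4))
o=get_obs();print(o['eef_pos'],o['ft_force'])
E
```

```text
clock: 12.88
eef_pos: [0.647, 0.0747, 0.0948]
tool_rot: [0.775, -0.632, 0.0, -0.005]
ft_force: [-1.1, -0.3, 5.0]
grip_width: 0.0005
[0.64745429 0.07479431 0.09472189] [1.08030581 0.22674576 5.55598128]
```

View pics/s14z.png

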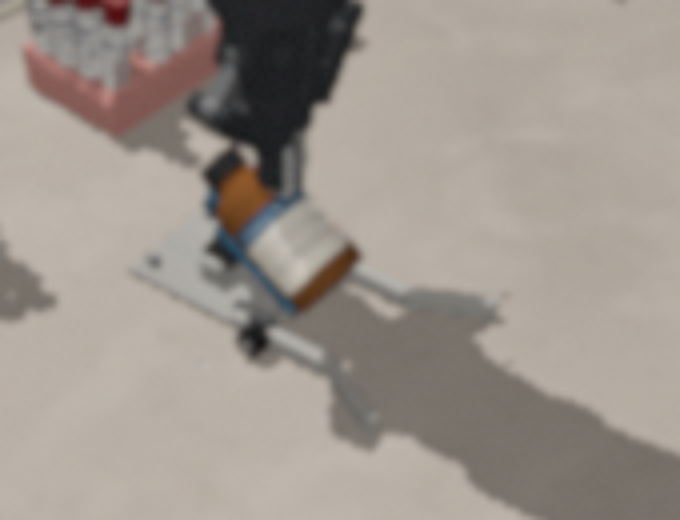

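```bash
python3 -m inch '[[[0,0,-0.3,0.15,0],[0,0,-0.6,0.3,0],[0,0,-0.9,0.45,0],[0,0,-1.2,0.6,0],[0,0.05,-1.4,0.7,0]]]'
python3 - <<'E'
from h import *
im,d=snap('scene','s15.png')
a=im[180:310,200:370];cv2.imwrite('pics/s15z.png',cv2.cvtColor(cv2.resize(a,None,fx=4,fy=4),4))
o=get_obs();print(o['eef_pos'],o['ft_force'])
E
```

```text
clock: 13.55
eef_pos: [0.6626, 0.0774, 0.0884]
tool_rot: [0.775, -0.632, 0.002, -0.006]
ft_force: [0.3, -0.2, 4.8]
grip_width: 0.0002
[0.66281655 0.07736068 0.08822112] [ 1.29101422 -1.25323646  5.20914977]
```

View pics/s15z.png

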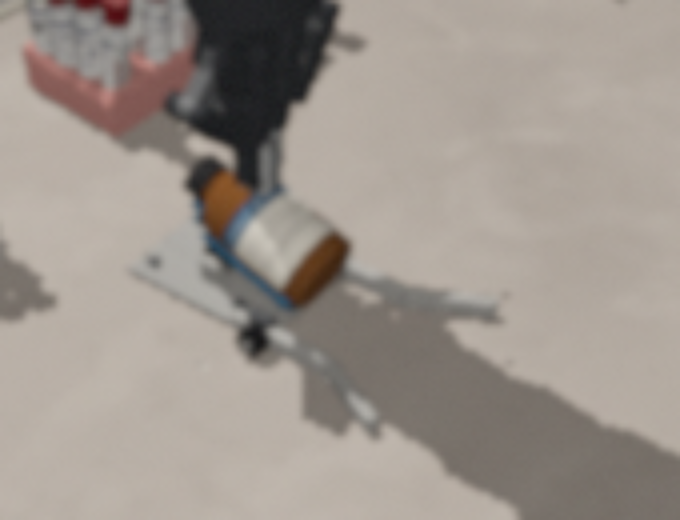

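```bash
python3 -m inch '[[[0,0,-0.1,0.15,0],[0,0,-0.2,0.3,0],[0,0,-0.3,0.45,0],[0,0,-0.3,0.6,0],[0,0,-0.3,0.7,0]]]'
python3 - <<'E'
from h import *
im,d=snap('scene','s16.png')
a=im[180:310,200:370];cv2.imwrite('pics/s16z.png',cv2.cvtColor(cv2.resize(a,None,fx=4,fy=4),4))
o=get_obs();print(o['eef_pos'],o['ft_force'])
E
```

```text
clock: 14.22
eef_pos: [0.6679, 0.0782, 0.0848]
tool_rot: [0.775, -0.632, 0.004, -0.008]
ft_force: [-2.4, -0.8, 18.2]
grip_width: -0.0001
[0.66782138 0.07820915 0.08483101] [-1.93063323 -0.47145198 16.19418948]
```

View pics/s16z.png

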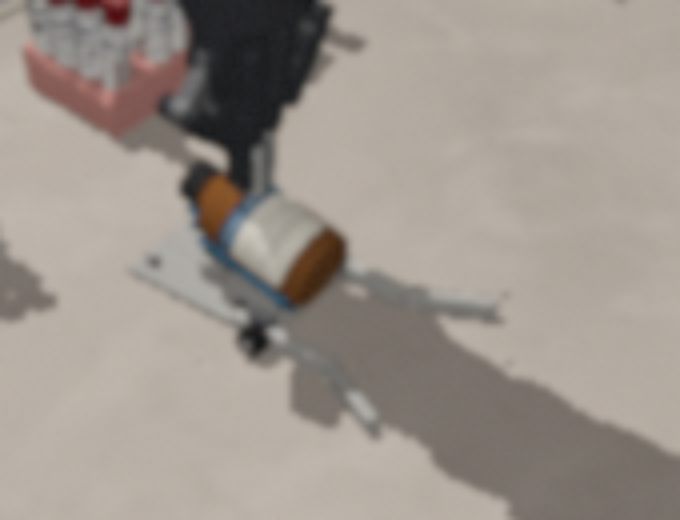

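The force rose to 16 N and the descent stopped at the predicted height, so it is fully down. I'll lift straight off.

```bash
python3 -m inch '[[[0,0,0,-0.3,0],[0,0,0,-0.8,0],[0,0,0,-2,0],[0,0,0,-5,0],[0,0,0,-9,0]]]'; python3 -m inch '[[[0,0,2,-3,0],[0,0,5,-6,0],[0,0,10,-8,0],[0,0,15,-8,0],[0,0,18,-8,0]]]'; python3 -m inch '[[[0,0,0,0,0],[0,0,0,0,0],[0,0,0,0,0],[0,0,0,0,0],[0,0,0,0,0]]]'
python3 - <<'E'
from h import *
o=get_obs();print(o['eef_pos'],o['ft_force'],np.abs(o['joint_vel']).max())
for n in('scene','top','wrist'): snap(n,n+'17.png')
a=cv2.imread('pics/scene17.png')[180:310,180:370];b=cv2.imread('pics/top17.png')[145:275,230:350]
cv2.imwrite('pics/s17z.png',cv2.resize(a,None,fx=4,fy=4,interpolation=2));cv2.imwrite('pics/t17z.png',cv2.resize(b,None,fx=4.5,fy=4.5,interpolation=2))
E
```

```text
clock: 14.9
eef_pos: [0.6652, 0.0774, 0.1741]
tool_rot: [0.775, -0.632, 0.002, -0.007]
ft_force: [0.3, 0.9, 0.3]
grip_width: 0.0001
clock: 15.52
eef_pos: [0.4857, 0.0401, 0.2524]
tool_rot: [0.775, -0.632, 0.002, -0.007]
ft_force: [0.6, -0.0, -0.5]
grip_width: -0.0001
clock: 16.15
eef_pos: [0.4861, 0.0402, 0.252]
tool_rot: [0.775, -0.632, 0.002, -0.007]
ft_force: [-0.3, 0.0, -0.1]
grip_width: 0.0
[0.48605634 0.04024137 0.25198064] [-0.33486353  0.02353982 -0.11740185] 0.006818883221368133
```

View pics/s17z.png

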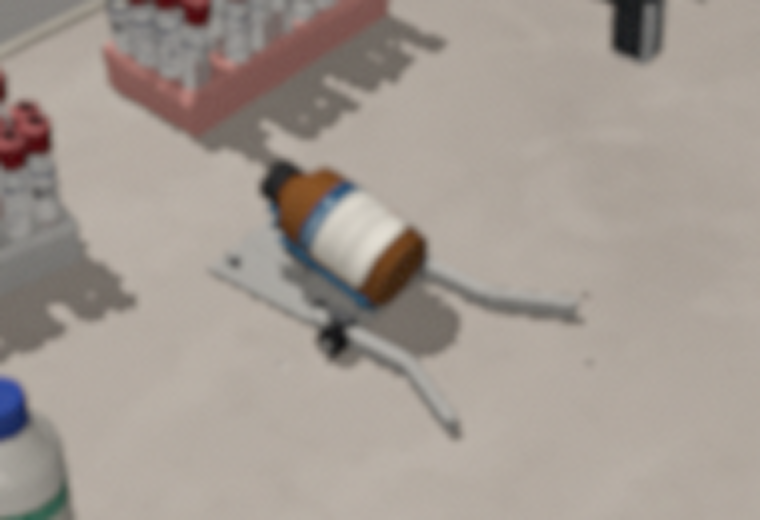

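View pics/wrist17.png

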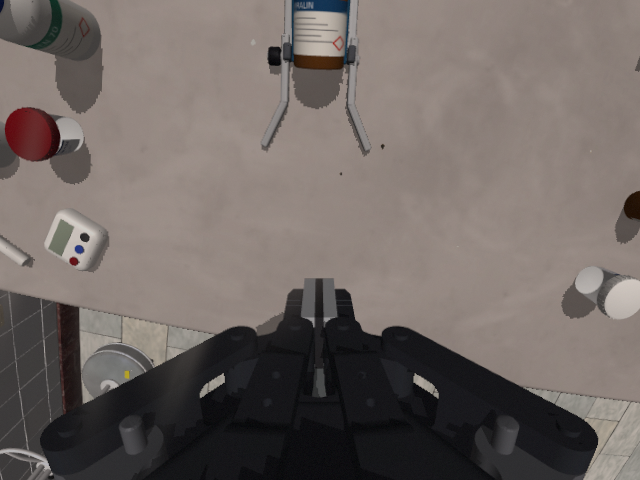

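View pics/top17.png

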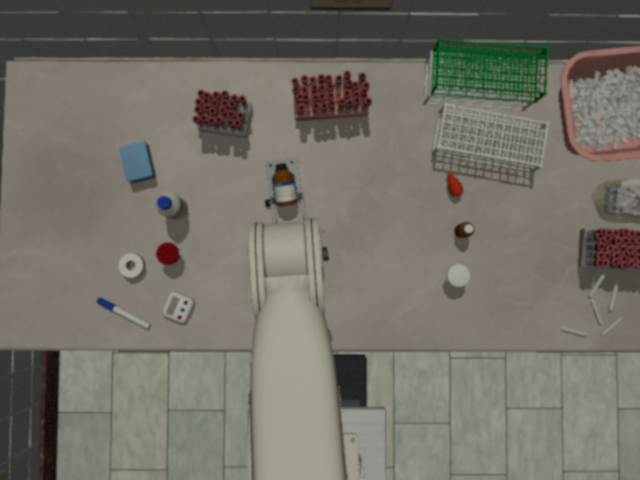

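It lies in the cradle and the bystanders have not moved. I'll check the final tilt from the depth along its crown, which should slope 15°.

Run:
```python
from h import *
im,d=optics.camera('top')
P=[]
for v in range(176,203,2):
    # crown: highest over columns
    c=[bydepth('top',u,v,d[v,u]) for u in range(278,294) if d[v,u]>0]
    c=max(c,key=lambda p:p[2]); P.append(c); print(v,np.round(c*1000,0))
P=np.array(P); m=(P[:,2]>.035); q=P[4:]
print(np.degrees(np.arctan(np.polyfit(q[:,0],q[:,2],1)[0])))
b=cv2.imread('pics/t17z.png')
```

```text
176 [681.  84.  74.]
178 [676.  84.  74.]
180 [672.  75.  74.]
182 [667.  82.  73.]
184 [663.  79.  73.]
186 [658.  70.  73.]
188 [655.  75.  69.]
190 [651.  73.  66.]
192 [646.  86.  64.]
194 [642.  75.  64.]
196 [637.  77.  63.]
198 [633.  64.  62.]
200 [629.  73.  59.]
202 [624.  71.  59.]
20.506763670707702
```

View pics/t17z.png

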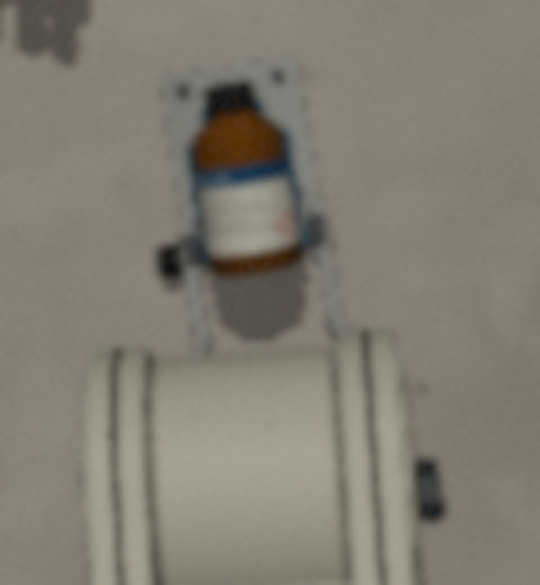

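Run:
```python
from h import *
D=[]
for k in range(4): im,d=optics.camera('top'); D.append(d)
d=np.median(D,0)
P=np.array([bydepth('top',u,v,d[v,u]) for v in range(181,203) for u in range(283,288)])
m=abs(P[:,2]-.066)<.02
for _ in range(3):
    c=np.polyfit(P[m,0],P[m,2],1); r=P[:,2]-np.polyval(c,P[:,0]); m=abs(r)<.004
print(np.degrees(np.arctan(c[0])),m.sum(),np.polyval(c,.675),r[m].std())
im,d=optics.camera('scene')
o=get_obs(); print(o['clock'])
```

```text
15.26361692020257 110 0.07043014363767126 0.0015157019985620158
16.6
```

The crown slopes 15.3°, so it is fully down. I'll hand it in.

```bash
python3 -c "
from workcell import ticket
print(ticket.job_done())"
```

```text
the job is handed in; nothing more can be done
None
```

The amber bottle now lies in the cradle, fully down on the rubber rest, and the job was handed in at about 17 s of the 48 s allowed.

- **Slide:** I pushed the bottle low down with the two fingertips set 24 mm apart, never gripping it. It slid upright between the rails until it stopped against the backrest, with about 8 N on the fingers.
- **Tip:** With the fingers closed, I pushed the upper part along the arc around the hinge. Contact forces stayed around 1 to 6 N until it reached the rest. There the force rose to about 16–18 N and the fingers stopped about 1 mm below the height I had predicted. I then lifted straight off and backed away.
- **Last checks:** The pictures show the bottle lying in the trough. The other things look unmoved by eye; I did not measure them. The robot reads no contact force. The final depth fit gives the bottle's upper side at 15.3° (15° expected) and about 70 mm high (72 mm expected).
- **One disagreement:** A first rough fit from a single noisy frame gave 20.5°. I repeated it with four frames and the centre columns only, and the 15.3° comes from that. The hard stop under force agrees with it.

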